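# Run a loaded carrier round the bend of a transfer track into its catch

## Task

Slip the ball bearing over the carrier's upright post so that it lies flat on the post's shoulder, then push the loaded carrier along its guide rail, round the bend and down the far leg, until the sprung roller of the catch has ridden up the carrier's side and dropped into the notch there. Do not force it: on its way the carrier must never bear on the track with more than 40 N, its weight of about 9 N included, neither in the bend nor against the end buffers. Then let go, and leave the other things on the bench where they are.

Things in the scene. Friction and masses are not known exactly. Their poses are not given: they have to be found in the camera images.
- track: the fixed bench track: aluminium base plate, 6 mm thick and 68 mm wide, with a steel guide rail (head 20 mm wide, top 22 mm above the bench): a loading leg, a 90 degree bend to the right, a far leg. Origin at bench level where the loading leg ends and the bend begins; x along the loading leg in the direction of travel, y to its left, z up. The loading leg runs from x = -0.125 m to 0 at y = 0
- bend_centre (a point): the point about which the rail bends, at rail top height, 95 mm to the right of the track's origin (x = 0, y = -0.095 m in its frame). Nominal centreline radius 95 mm. The bend's rail is bolted through slotted holes and truly lies up to 4 mm out of this place, outwards or inwards along the bend's diagonal, so its joints have small eased steps. That is not measured: it is felt
- far_leg (a point): where the bend ends and the far leg begins, on the rail's centreline at rail top height (x = 0.095, y = -0.095 m in the track's frame). The far leg runs 150 mm from here along the track's -y. On it are clamped the catch block (32 mm high, robot's side) and the end bracket with two rubber buffers, as one unit, up to 13 mm either way from its drawn place; not measured
- far_seat (a point): drawn place of the carrier's origin with the catch in its notch: on the far leg, 80 mm beyond point far_leg (x = 0.095, y = -0.175 m in the track's frame). The true seat is up to 13 mm before or after this, with the clamped unit. The buffers stop the carrier about 2 mm beyond the true seat
- carrier: the carrier: plate 96 mm long (x, direction of travel), 70 mm wide, 10 mm thick, about 0.65 kg, on four rollers 50 mm apart that grip under the rail head: it cannot be lifted off. Origin at the centre of the plate's underside. Sideways play 1.3 mm each way on straight rail, half that in the bend; it turns with the rail. It runs with 2 to 3 N; passing the catch takes up to 10 N
- post_top (a point): centre of the top of the steel post in the middle of the carrier: 20 mm diameter, 72 mm above the carrier's origin, edge chamfered. It stands on a round shoulder 33 mm wide, whose top is 18 mm above the carrier's origin. On the carrier's right (-y) edge, in line with the post, is the V notch for the catch roller, with sloped noses before and behind
- bearing: the steel ball bearing, 62 mm outside diameter, 16 mm thick, bore 25 mm, 0.25 kg, lying flat on the bench in the inside corner of the track. Origin at the centre of its underside, 18 mm above the carrier's origin when it lies on the post's shoulder; then 38 mm of the post stick out above it, to push by
- catch (a joint): the catch arm on the robot's side of the far leg, a sprung lever with a 12 mm black roller that presses against the carrier's side; angle in rad: 0 hanging free, about 0.25 while the roller rides on the carrier's edge, about 0.06 when it sits in the carrier's notch (0.03 to 0.12 counts)
- grease_tin: green and yellow grease tin, 69 mm diameter, 81 mm high, on the left beyond the track; to be left alone. Origin at the centre of its underside
- old_mug: white mug, 77 mm wide, 98 mm high, in front of the red toolbox; to be left alone. Origin under the middle of it
- pressure_gauge: white round pressure gauge lying on its back, 65 mm across, 29 mm high, with a brass stem (90 mm over all), on the right beyond the vice; to be left alone. Origin at the middle of its underside

How it is judged (in metres and radians):
On the way, in this order (a step that is already met when the one before it is completed fails the run):
1. the bearing lies on the post's shoulder while the carrier is still on the loading leg (z of bearing in the frame of carrier between 0.016 and 0.0195 m and horizontal distance between bearing and carrier below 0.005 m and x of carrier in the frame of track below 0.01 m), for 0.2 s.
2. the loaded carrier is in the bend (x of carrier in the frame of track above 0.04 m and y of carrier in the frame of track above -0.1 m and z of bearing in the frame of carrier below 0.022 m and horizontal distance between bearing and carrier below 0.006 m), for 0.05 s.
3. on the far leg the catch roller rides on the carrier's edge (value of joint catch above 0.18 rad and y of carrier in the frame of track below -0.12 m), for 0.02 s.
At the end, for the whole second after the job is handed in: the carrier stands on the far leg with the catch roller down in its notch (catch angle 0.03 to 0.12 rad), the bearing flat on the post's shoulder (within 2 mm in height, within 5 mm of the post's axis), everything at rest (value of joint catch between 0.03 and 0.12 rad and y of carrier in the frame of track below -0.152 m and z of bearing in the frame of carrier between 0.016 and 0.0195 m and horizontal distance between bearing and carrier below 0.005 m and linear speed of each of carrier, bearing below 0.01 m/s); the robot touches nothing.
It fails at once if once it is under way (more than 10 mm from its start), the carrier bears on the track (rail, catch and buffers added up, its weight included) with more than 40 N (distance of carrier from where it was at the start of the episode above 0.01 m and contact force between carrier and track above 40 N).
It fails at once if the grease tin, the mug or the pressure gauge is disturbed (moved by more than 20 mm) (distance of any of grease_tin, old_mug, pressure_gauge from where it was at the start of the episode above 0.02 m).
It also fails if it takes over 72 s, if anything falls off the work surface, if the arm or the gripper's body presses on something with over 40 N, if the wrist force passes 120 N, or if a joint passes its speed limit or range.

## Robot

A 6-joint arm with a two-finger parallel gripper is mounted at the origin on a cart in front of the work surface, level with it; the furniture and walls round the work are solid. World frame = base frame: x ahead of the robot, y to its left, z up, the work surface at z = 0. Lengths are in mm, angles in degrees, forces in N, time in s.
With the tool pointing down it reaches from about 300 to 850 mm from the base axis. Payload 4.2 kg.
Tool frame: the origin (TCP) lies midway between the tips of the shut fingers; the grasp point (between the pads) lies 19 mm behind it; x points along the fingers, y is the direction in which the jaws open and shut, and the axes are right-handed (so a half turn about x gives the same grasp; the last joint's range is limited). The gripper opens to 91 mm and grips with 3 to 60 N. Pads are 32 mm wide; open, the fingers measure 118 mm over their backs; the gripper's body (76 mm by 178 mm) begins 60 mm behind the grasp point.
Start: joints at [73.912, 18.312, 89.639, -0, 72.044, -1.146], TCP at [148.267, 555.572, 213.976] pointing down, gripper open.
Joint ranges: [-177.97, 177.97], [-48.28, 115.42], [12.27, 149.76], [-77.06, 257.06], [2.81, 150.46], [-146.56, 146.56]. Speed limits (degrees/s): [147.25, 147.25, 180, 180, 180, 180].

## Interface

Orientations are given as [roll, pitch, yaw] about the fixed x, y, z axes, in that order (R = Rz(yaw) Ry(pitch) Rx(roll)).
In Python, from workcell import env gives the robot as it stands.
- The arm moves only by the shell command python3 -m handwheel 'ROWS' [FORCE]. ROWS is text: rows parted by semicolons, each of 7 numbers parted by spaces: the turn, a rotation vector about the tool's x, y, z in degrees, then the shift along the tool's x, y, z in m, then the finger opening in m, from 0 to 0.0912. In form: rx ry rz x y z grip; .... A call has 1 to 12 rows; each row is the pose to reach, as a shift and turn from the pose commanded when the call began, along the tool's axes at that moment; what a row does not reach only later rows make up. A row lasts 1/12 s, in which the tool goes at most 41.7 mm and 7.16 degrees, less where a joint would pass 70% of its speed; a pose out of reach is approached as far as the arm can. A call with a gripper value outside its range is refused whole. The fingers move at their own pace and stop on an object; FORCE is the grip in N (left out, the last holds). Time passes only in rows, so rows that repeat a pose let the fingers close. It gives the time, the measured TCP pose, the force and the opening at its end, in the units of the state.
- env.state(): the state, without advancing time (a new reading comes with each control period).
- env.grab_frame(name): name is "side" or "top"; returns the picture (384x512x3 uint8, red, green, blue); there is no depth.
- env.get_calibration(name): a dict with "mtx" (3x3 intrinsics, pixels), "T" (4x4, takes a point from camera to world coordinates). Camera axes: x right, y up, looking along -z (the intrinsics and any distortion apply to the point x, -y, -z); pixel columns grow to the right and rows downward; lengths in mm; the calibration is good to about 2 mm. A picture is of the moment at which its call begins. get_calibration takes no time and is no camera call.
- env.job_done(): hands the job in, once; it reports no verdict.
The state is a dict: "time_s": time; "qpos": joint angles; "qvel": joint speeds; "effort": joint torques, N m; "ee_pos": TCP position; "ee_rot": TCP orientation; "force": force on the tool from outside, world axes, zero at the start; "torque": the same for the moment, N m; "gripper_width": finger opening in mm.
Only numpy, scipy, OpenCV 4.12 (cv2) and the standard library are available. Lean on these libraries where they do the work, as an engineer would, in place of code of your own. Each camera call takes 0.05 s, during which the arm holds its last target. There are 200 camera calls.

## Working session

There is one attempt and no reset: what is moved stays moved. The work goes in short steps, Python scripts to look and compute and a shell command to move; the robot and the scene stay as the last step left them, time stands still between calls to the robot, and variables do not carry over. Pictures are saved under pics/ and viewed, on a budget of 10 in all, crops included, one or two more only if the job needs it, and the job is handed in when it is done.

```bash
ls; mkdir -p pics; python3 - <<'E'
from workcell import env
import cv2,numpy as np
for n in("top","side"):
    cv2.imwrite(f"pics/{n}0.png",env.grab_frame(n)[:,:,::-1]); c=env.get_calibration(n); print(n,{k:np.round(v,3).tolist() if not isinstance(v,str) else v for k,v in c.items()})
print(env.state())
E
```

```text
pics
top {'mtx': [[403.705, 0.0, 251.5], [0.0, 403.705, 194.688], [0.0, 0.0, 1.0]], 'T': [[-0.019, 0.988, -0.156, 293.085], [-1.0, -0.02, -0.003, -0.065], [-0.006, 0.156, 0.988, 1203.425], [0.0, 0.0, 0.0, 1.0]]}
side {'mtx': [[356.026, 0.0, 255.467], [0.0, 356.026, 192.001], [0.0, 0.0, 1.0]], 'T': [[0.999, -0.003, 0.036, 493.542], [0.034, 0.412, -0.91, -803.074], [-0.012, 0.911, 0.412, 444.195], [0.0, 0.0, 0.0, 1.0]]}
{'time_s': 0.1, 'qpos': array([ 7.39111431e+01,  1.83482091e+01,  8.96992036e+01, -1.12427179e-03,
        7.20445389e+01, -1.14631494e+00]), 'qvel': array([ 0.07144905, -0.03568253, -0.06686861,  0.00247983,  0.07245894,
       -0.03477617]), 'effort': array([ 4.36751507e-04, -4.13331199e+01, -2.32507896e+01,  7.28739705e-02,
        4.20718349e-02, -5.32403374e-05]), 'ee_pos': array([148.14736847, 555.11799767, 213.20348369]), 'ee_rot': array([ -90.48026821,   89.90804219, -105.42246273]), 'force': array([0.08121558, 0.79402708, 0.11796279]), 'torque': array([0.02099832, 0.01697118, 0.04535158]), 'gripper_width': 91.03351655592597}
```

View pics/top0.png

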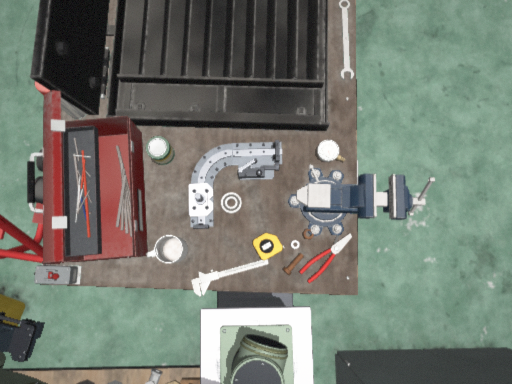

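View pics/side0.png

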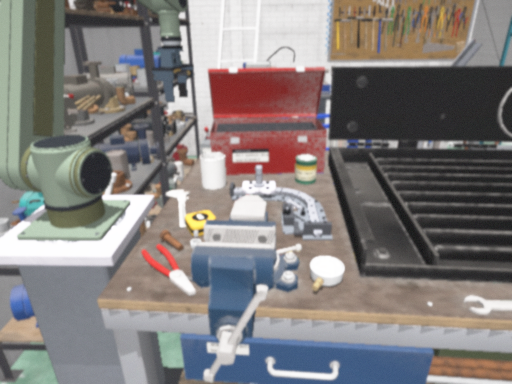

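```bash
python3 - <<'E'
import cv2,numpy as np
t=cv2.imread("pics/top0.png")[130:235,178:293];s=cv2.imread("pics/side0.png")[160:245,220:340]
cv2.imwrite("pics/c.png",np.hstack([cv2.resize(t,(400,365),interpolation=2),cv2.resize(s,(400,365),interpolation=2)]))
E
cat > h.py <<'E'
from workcell import env
import numpy as np, cv2
from scipy.spatial.transform import Rotation as R
def ray(n,u,v):
    c=env.get_calibration(n);K=c["mtx"];T=c["T"]
    d=T[:3,:3]@np.array([(u-K[0,2])/K[0,0],-(v-K[1,2])/K[1,1],-1]);return T[:3,3],d
def onz(n,u,v,z):
    o,d=ray(n,u,v);return o+d*(z-o[2])/d[2]
def proj(n,p):
    c=env.get_calibration(n);T=c["T"];K=c["mtx"];q=T[:3,:3].T@(np.array(p)-T[:3,3]);q=q*[1,-1,-1]
    return (K@q)[:2]/q[2]
def tool(p,yaw=None):
    s=env.state();Rm=R.from_euler('xyz',s['ee_rot'],degrees=True);return Rm.inv().apply(np.array(p)-s['ee_pos'])/1000
E
python3 -c "
from h import *
print(R.from_euler('xyz',env.state()['ee_rot'],degrees=True).as_matrix().round(4))"
```

```text
[[-4.000e-04  2.578e-01  9.662e-01]
 [-1.500e-03  9.662e-01 -2.578e-01]
 [-1.000e+00 -1.600e-03 -0.000e+00]]
```

View pics/c.png

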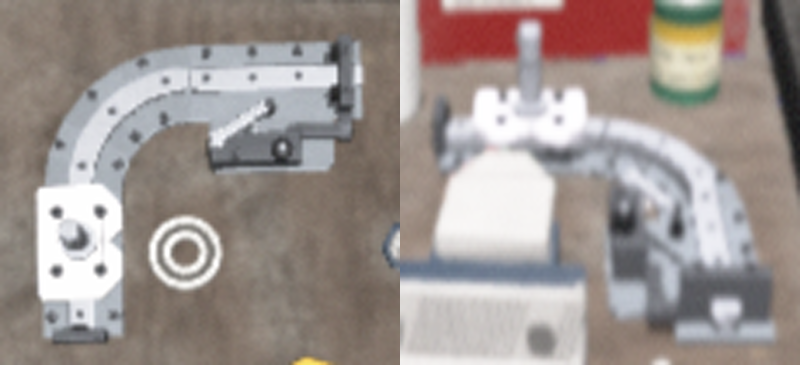

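```bash
python3 - <<'E'
from h import *
im=cv2.imread("pics/top0.png");g=cv2.cvtColor(im,6)
S=8
def crop(x0,y0,x1,y1): return cv2.resize(g[y0:y1,x0:x1],None,fx=S,fy=S,interpolation=cv2.INTER_CUBIC)
def full(p,x0,y0): return (np.array(p)+.5)/S-.5+[x0,y0]
# bearing
x0,y0=216,186;c=crop(x0,y0,248,218);b=(c>140).astype(np.uint8)
cs,_=cv2.findContours(b,0,1);k=max(cs,key=cv2.contourArea);e=cv2.fitEllipse(k)
p=full(e[0],x0,y0);print("bearing",p,np.array(e[1])/S,onz("top",*p,16),"dia",np.array(e[1])/S*1190/403.7)
# side check
# plate
x0,y0=184,178;c=crop(x0,y0,220,222);b=(c>200).astype(np.uint8);b=cv2.morphologyEx(b,3,np.ones((25,25)))
b=cv2.morphologyEx(b,2,np.ones((25,25)))
cs,_=cv2.findContours(b,0,1);k=max(cs,key=cv2.contourArea);r=cv2.minAreaRect(k);print("plate",full(r[0],x0,y0),np.array(r[1])/S,r[2])
for q in cv2.boxPoints(r): print(onz("top",*full(q,x0,y0),37))
print("ctr",onz("top",*full(r[0],x0,y0),37))
x0,y0=184,178
v=cv2.cvtColor(cv2.resize(im[178:222,184:250],None,fx=12,fy=12,interpolation=2),cv2.COLOR_BGR2RGB)[:,:,::-1]
cv2.imwrite("pics/d.png",v)
# rail holes/line in side & top by rail brightness: far leg rail row centroid
G=g.astype(float)
for u in range(236,272,5):
    col=G[135:165,u];print(u,col.astype(int).tolist())
E
```

```text
bearing [230.80298233 202.17260742] [21.61536598 21.8410244 ] [458.92506811  65.7130668   16.        ] dia [63.71633767 64.38151854]
plate [200.43749809 199.49999619] [24.24999619 43.87499237] 0.0
[402.08775532 188.30679376  37.        ]
[531.69344636 189.00973075  37.        ]
[530.24834969 117.49982411  37.        ]
[400.71603335 118.00918573  37.        ]
ctr [465.63244265 153.19922603  37.        ]
236 [116, 110, 109, 108, 106, 108, 105, 111, 143, 120, 111, 114, 166, 177, 169, 203, 183, 153, 181, 217, 226, 154, 169, 182, 183, 186, 185, 184, 188, 191]
241 [127, 123, 119, 120, 118, 113, 111, 129, 172, 181, 182, 183, 180, 182, 184, 218, 223, 223, 223, 224, 225, 181, 181, 183, 187, 187, 190, 186, 184, 182]
246 [125, 121, 119, 117, 120, 120, 124, 138, 170, 179, 179, 181, 185, 187, 196, 221, 224, 224, 228, 227, 222, 196, 182, 183, 183, 184, 182, 179, 165, 211]
251 [119, 110, 108, 111, 111, 114, 122, 143, 147, 127, 125, 164, 176, 168, 209, 221, 186, 165, 215, 228, 224, 196, 186, 185, 183, 199, 214, 225, 191, 159]
256 [121, 115, 118, 117, 116, 115, 117, 144, 174, 178, 180, 181, 179, 169, 218, 228, 228, 227, 229, 226, 210, 187, 180, 151, 124, 94, 79, 95, 163, 174]
261 [111, 111, 107, 106, 106, 102, 110, 152, 172, 172, 173, 180, 175, 159, 219, 227, 226, 227, 230, 229, 199, 184, 182, 185, 184, 182, 183, 186, 183, 179]
266 [113, 107, 108, 107, 105, 108, 114, 152, 174, 178, 178, 176, 177, 164, 224, 230, 230, 229, 231, 228, 186, 179, 181, 184, 180, 182, 183, 183, 183, 174]
271 [119, 113, 107, 102, 103, 99, 110, 161, 173, 168, 133, 115, 112, 135, 212, 227, 229, 229, 233, 227, 184, 166, 135, 160, 175, 177, 183, 183, 184, 176]
```

View pics/d.png

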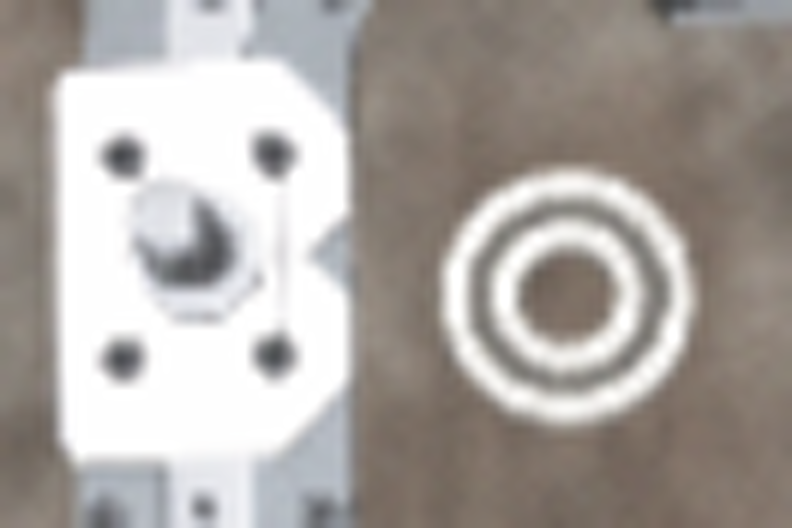

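```bash
python3 - <<'E'
from h import *
im=cv2.imread("pics/top0.png");g=cv2.cvtColor(im,6)
S=8
c=cv2.resize(g[178:222,184:220],None,fx=S,fy=S,interpolation=cv2.INTER_CUBIC)
P=[]
for a,b in[(123,156),(274,153),(123,358),(275,356)]:
    a=int(a*S/12);b=int(b*S/12);r=16
    w=np.clip(200-c[b-r:b+r,a-r:a+r].astype(float),0,None);yy,xx=np.mgrid[b-r:b+r,a-r:a+r]
    p=(np.array([(w*xx).sum(),(w*yy).sum()])/w.sum()+.5)/S-.5+[184,178];q=onz("top",*p,37);P.append(q);print(p,q)
m=np.mean(P,0);print("mean",m,"yaw of x axis",[np.degrees(np.arctan2(*(P[i]-P[j])[[1,0]])) for i,j in((0,2),(1,3))],"of -y",[np.degrees(np.arctan2(*(P[i]-P[j])[[1,0]])) for i,j in((1,0),(3,2))])
for z in(85,99,105): print("posttop proj",z,proj("top",[*m[:2],z]),(proj("top",[*m[:2],z])-[184,178]+.5)*12-.5, "side",proj("side",[*m[:2],z]))
print("bearing in side",proj("side",[458.9,65.7,16]))
# far leg edges: rising edge rows
pts=[]
for u in [240,241,242,243,245,246,247,248,254,255,256,257,259,260,261,262,264,265,266,267]:
    col=g[135:160,u].astype(float);
    i=np.where((col[:-1]<150)&(col[1:]>=150))[0][0] if (col>150).any() else None
    pts.append(onz("top",u,135+i+(150-col[i])/(col[i+1]-col[i]),6))
pts=np.array(pts);k=np.polyfit(pts[:,1],pts[:,0],1);print("base far edge yaw of +y dir:",-np.degrees(np.arctan(k[0])),"x at y=0",k[1],np.std(pts[:,0]-np.polyval(k,pts[:,1])))
s=cv2.cvtColor(cv2.imread("pics/side0.png"),6)
print(s[160:200:1,245:275][:, ::1][::2].tolist())
E
```

```text
[193.81336227 190.64666015] [492.25486453 172.654525    37.        ]
[206.2727731  190.40718565] [492.23587193 136.09989371  37.        ]
[193.78193034 207.49759749] [442.47229625 172.58181468  37.        ]
[206.40217661 207.12437495] [442.84178383 135.79712961  37.        ]
mean [467.45120413 154.28334075  37.        ] yaw of x axis [np.float64(0.08368373610822218), np.float64(0.3511936074564027)] of -y [np.float64(-90.02976903480085), np.float64(-89.42450596082016)]
posttop proj 85 [197.80656878 196.40550567] [171.17882533 226.36606808] side [259.09198766 168.42128769]
posttop proj 99 [197.11110649 195.64072328] [162.83327791 217.18867938] side [259.05255171 163.81254251]
posttop proj 105 [196.80775909 195.30713977] [159.19310906 213.18567721] side [259.03551296 161.82128202]
bearing in side [255.36454374 203.67854318]
base far edge yaw of +y dir: -2.402697456624071 x at y=0 643.414061120908 3.3216341651080237
[[205, 207, 207, 207, 202, 198, 202, 202, 197, 196, 200, 206, 212, 208, 213, 221, 225, 226, 225, 225, 225, 222, 210, 171, 121, 86, 83, 80, 80, 79], [142, 140, 138, 133, 136, 
[... 2037 characters left out ...]
51, 250, 248, 240, 236, 244, 249, 252, 253, 254, 253, 253, 252, 252, 253, 252, 248, 243, 235, 222], [206, 225, 239, 245, 246, 246, 244, 241, 234, 225, 208, 200, 193, 185, 180, 191, 208, 226, 235, 238, 242, 244, 247, 246, 243, 231, 215, 201, 192, 178], [177, 197, 204, 207, 212, 213, 211, 197, 180, 175, 174, 173, 169, 158, 150, 143, 145, 145, 141, 135, 139, 153, 164, 162, 152, 141, 141, 145, 145, 144], [236, 241, 241, 241, 239, 240, 240, 240, 239, 236, 239, 236, 234, 222, 189, 152, 126, 114, 106, 98, 94, 94, 95, 92, 87, 90, 105, 125, 131, 144], [245, 245, 245, 244, 244, 244, 244, 244, 244, 244, 244, 244, 244, 242, 237, 230, 209, 183, 164, 151, 152, 154, 147, 144, 142, 147, 157, 174, 181, 185]]
```

```bash
python3 -m handwheel '6 0 0 -0.04 0 0 0.091; 12 0 0 -0.07 0 0 0.091; 18 0 0 -0.07 -0.027 0.029 0.091; 24 0 0 -0.07 -0.054 0.059 0.091; 30 0 0 -0.07 -0.081 0.088 0.091; 36 0 0 -0.07 -0.108 0.117 0.091; 42 0 0 -0.07 -0.135 0.146 0.091; 48 0 0 -0.07 -0.162 0.176 0.091; 54 0 0 -0.07 -0.189 0.205 0.091; 60 0 0 -0.07 -0.216 0.234 0.091; 66 0 0 -0.07 -0.243 0.264 0.091; 72 0 0 -0.07 -0.270 0.293 0.091' 30
python3 - <<'E'
from h import *
s=env.state();print(s['ee_pos'],s['qpos'].round(1));print(R.from_euler('xyz',s['ee_rot'],degrees=True).as_matrix().round(4));print(tool([459,66,60]))
im=cv2.imread("pics/top0.png");g=cv2.cvtColor(im,6).astype(float)
# rail centre of far leg: z=22 ; loading leg behind/before carrier
for u in [242,246,256,261,266]:
    col=g[146:160,u];m=np.where(col>203)[0]
    a=m[0];b=m[-1];t=a-1+(203-col[a-1])/(col[a]-col[a-1]);e=b+(col[b]-203)/(col[b]-col[b+1]);print(u,onz("top",u,146+t,22),onz("top",u,146+e,22))
    col=g[135:150,u];i=np.where(col>148)[0][0];print("   base edge",onz("top",u,135+i-1+(148-col[i-1])/(col[i]-col[i-1]),6)[0])
for v in[217,219,221]: print(v,g[v,185:222].astype(int))
for v in(218,221):
    r=g[v,185:222];print(v,onz("top",190,v,22))
E
```

```text
time_s: 1.1
ee_pos: [362.0, 217.4, 283.8]
ee_rot: [119.1, 90.0, 31.9]
force: [0.5, 0.3, -0.0]
gripper_width: 91.0
[362.04740991 217.39353306 283.82458541] [ 29.4   1.9 100.2   0.   77.9  26.6]
[[ 1.000e-04  9.988e-01  4.890e-02]
 [ 1.000e-04  4.890e-02 -9.988e-01]
 [-1.000e+00  1.000e-04 -0.000e+00]]
[0.2238248  0.08941559 0.15596334]
242 [617.50771273  29.84859078  22.        ] [598.59295195  30.13769914  22.        ]
   base edge 644.3559259231968
246 [618.21003968  17.76942919  22.        ] [598.21168365  18.10594104  22.        ]
   base edge 644.6230329314669
256 [619.40846989 -12.42303422  22.        ] [598.91168475 -11.99912014  22.        ]
   base edge 644.5534789256583
261 [618.9740427  -27.49754526  22.        ] [599.95596906 -27.0675609   22.        ]
   base edge 644.9589381111306
266 [618.92132814 -42.57853754  22.        ] [600.48610707 -42.12620425  22.        ]
   base edge 644.6721604419868
217 [110 111 117 127 127 157 173 174 176 175 175 172 160 214 228 229 231 232
 235 235 196 186 184 182 185 186 185 181 136 118 111 113 113 115 113 107
 109]
219 [119 121 127 130 129 154 175 148 161 182 185 182 162 207 224 171 180 229
 234 237 197 188 185 183 153 147 150 176 120 112 108 111 112 117 111 107
 107]
221 [132 135 137 131 127 147 125  98 122 149 184 183 165 207 226 194 181 227
 233 238 196 184 186 181 141 110 131 144 124 113 113 109 113 119 113 109
 107]
218 [413.51632073 185.82103735  22.        ]
221 [404.67973358 185.77886491  22.        ]
```

```bash
python3 -m handwheel '2.8 0 0 0.10 0.05 0.08 0.091; 2.8 0 0 0.15 0.0894 0.156 0.091; 2.8 0 0 0.15 0.0894 0.156 0.091; 2.8 0 0 0.15 0.0894 0.156 0.091; 2.8 0 0 0.15 0.0894 0.156 0.091;2.8 0 0 0.15 0.0894 0.156 0.091;2.8 0 0 0.19 0.0894 0.156 0.091;2.8 0 0 0.23 0.0894 0.156 0.091;2.8 0 0 0.26 0.0894 0.156 0.091;2.8 0 0 0.275 0.0894 0.156 0.091;2.8 0 0 0.28 0.0894 0.156 0.091;2.8 0 0 0.28 0.0894 0.156 0.091' 30
python3 -m handwheel '0 0 0 0 0 0 0.06; 0 0 0 0 0 0 0.05; 0 0 0 0 0 0 0.05; 0 0 0 0 0 0 0.05;0 0 0 0 0 0 0.05;0 0 0 0 0 0 0.05' 30
```

```text
time_s: 2.1
ee_pos: [458.4, 68.0, 2.7]
ee_rot: [-84.7, 89.8, -174.5]
force: [0.1, -0.1, -0.2]
gripper_width: 91.1
time_s: 2.6
ee_pos: [458.9, 68.2, 4.7]
ee_rot: [-110.4, 90.0, 159.9]
force: [-2.9, -0.6, 5.5]
gripper_width: 61.4
```

```bash
python3 -m handwheel '0 0 0 -0.03 0 0 0.05; 0 0 0 -0.06 0 0 0.05; 0 0 0 -0.09 0 0 0.05; 0 0 0 -0.115 0 0 0.05; 0 0 0 -0.115 0.008 -0.03 0.05;0 0 0 -0.115 0.008 -0.06 0.05;0 0 0 -0.115 0.008 -0.08 0.05;0 0 0 -0.115 0.008 -0.0888 0.05;0 0 0 -0.115 0.008 -0.0888 0.05;0 0 0 -0.115 0.008 -0.0888 0.05'
python3 - <<'E'
from h import *
s=env.state();print(s['ee_pos'],s['qpos'].round(1));print(R.from_euler('xyz',s['ee_rot'],degrees=True).as_matrix().round(4))
t=env.grab_frame("top")[:,:,::-1];s=env.grab_frame("side")[:,:,::-1]
cv2.imwrite("pics/top1.png",t);cv2.imwrite("pics/side1.png",s)
cv2.imwrite("pics/e.png",np.hstack([cv2.resize(t[170:225,175:230],(390,390),interpolation=2),cv2.resize(s[125:195,225:295],(390,390),interpolation=2)]))
E
```

```text
time_s: 3.43
ee_pos: [466.5, 156.6, 118.6]
ee_rot: [-38.5, 89.9, -128.1]
force: [-0.7, -0.8, -1.9]
gripper_width: 61.7
[466.49993367 156.5833083  118.64131363] [ 17.2  15.8 108.4  -0.   55.8  16.9]
[[-7.0e-04  1.0e+00  5.7e-03]
 [-9.0e-04  5.7e-03 -1.0e+00]
 [-1.0e+00 -7.0e-04  9.0e-04]]
```

View pics/e.png

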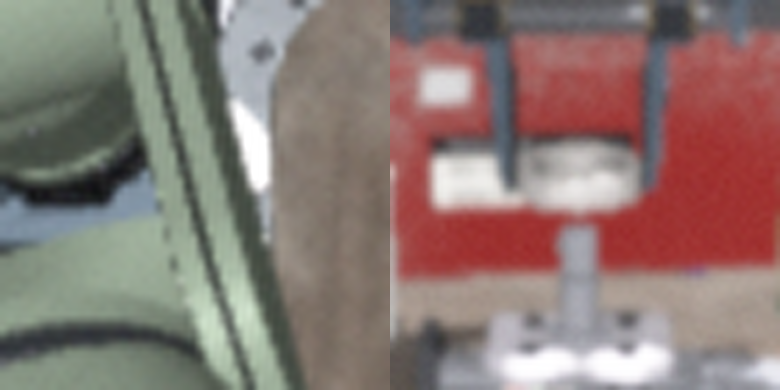

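```bash
python3 -m handwheel '0 0 0 0.005 0 0 0.05; 0 0 0 0.01 0 0 0.05; 0 0 0 0.015 0 0 0.05;0 0 0 0.018 0 0 0.05;0 0 0 0.020 0 0 0.05;0 0 0 0.020 0 0 0.05'
python3 -m handwheel '0 0 0 0.002 0 0 0.05; 0 0 0 0.003 0 0 0.05;0 0 0 0.004 0 0 0.05;0 0 0 0.004 0 0 0.05'
python3 -m handwheel '0 0 0 0.002 0 0 0.05; 0 0 0 0.003 0 0 0.05;0 0 0 0.004 0 0 0.05;0 0 0 0.004 0 0 0.05'
```

```text
time_s: 4.03
ee_pos: [466.6, 156.7, 98.3]
ee_rot: [-74.4, 89.9, -164.2]
force: [0.0, -0.1, -3.0]
gripper_width: 61.7
time_s: 4.37
ee_pos: [466.9, 157.0, 94.9]
ee_rot: [-117.3, 90.0, 152.9]
force: [-0.6, 0.6, -2.5]
gripper_width: 61.4
time_s: 4.7
ee_pos: [466.8, 157.0, 90.7]
ee_rot: [-86.6, 90.0, -176.3]
force: [-0.0, -0.1, -2.9]
gripper_width: 61.4
```

```bash
python3 -m handwheel '0 0 0 0.003 0 0 0.05; 0 0 0 0.006 0 0 0.05;0 0 0 0.009 0 0 0.05;0 0 0 0.010 0 0 0.05;0 0 0 0.010 0 0 0.05'
python3 -m handwheel '0 0 0 0.003 0 0 0.05; 0 0 0 0.006 0 0 0.05;0 0 0 0.009 0 0 0.05;0 0 0 0.012 0 0 0.05;0 0 0 0.015 0 0 0.05;0 0 0 0.015 0 0 0.05'
python3 -m handwheel '0 0 0 0.003 0 0 0.05; 0 0 0 0.005 0 0 0.05;0 0 0 0.007 0 0 0.05;0 0 0 0.009 0 0 0.05;0 0 0 0.010 0 0 0.05;0 0 0 0.010 0 0 0.05'
```

```text
time_s: 5.12
ee_pos: [466.6, 156.9, 80.5]
ee_rot: [-76.9, 89.9, -166.7]
force: [-0.2, -0.2, -2.7]
gripper_width: 61.7
time_s: 5.62
ee_pos: [466.4, 156.8, 65.2]
ee_rot: [-75.8, 89.9, -165.6]
force: [-0.2, -0.3, -1.7]
gripper_width: 61.9
time_s: 6.12
ee_pos: [466.7, 156.9, 55.7]
ee_rot: [-80.6, 90.0, -170.3]
force: [0.1, -0.8, -2.8]
gripper_width: 61.4
```

```bash
python3 -m handwheel '0 0 0 0.002 0 0 0.05; 0 0 0 0.004 0 0 0.05;0 0 0 0.006 0 0 0.05;0 0 0 0.006 0 0 0.05'
python3 -m handwheel '0 0 0 0.001 0 0 0.05; 0 0 0 0.002 0 0 0.05;0 0 0 0.002 0 0 0.05'
python3 -m handwheel '0 0 0 0.001 0 0 0.05; 0 0 0 0.0015 0 0 0.05;0 0 0 0.0015 0 0 0.05'
```

```text
time_s: 6.45
ee_pos: [466.6, 156.9, 49.5]
ee_rot: [-80.3, 90.0, -170.0]
force: [0.1, 0.9, -3.5]
gripper_width: 61.3
time_s: 6.7
ee_pos: [466.9, 157.0, 47.8]
ee_rot: [-90.8, 90.0, 179.5]
force: [-0.1, 0.3, -2.2]
gripper_width: 61.8
time_s: 6.95
ee_pos: [466.9, 157.0, 46.4]
ee_rot: [-95.8, 90.0, 174.5]
force: [-0.5, 0.3, -2.5]
gripper_width: 61.6
```

```bash
python3 -m handwheel '0 0 0 0.001 0 0 0.05; 0 0 0 0.0015 0 0 0.05;0 0 0 0.0015 0 0 0.05'
python3 -m handwheel '0 0 0 0.001 0 0 0.05; 0 0 0 0.0015 0 0 0.05;0 0 0 0.0015 0 0 0.05'
```

```text
time_s: 7.2
ee_pos: [466.9, 157.0, 44.9]
ee_rot: [-141.4, 90.0, 128.9]
force: [0.2, 0.0, -2.9]
gripper_width: 61.5
time_s: 7.45
ee_pos: [467.0, 157.0, 44.7]
ee_rot: [123.2, 90.0, 33.4]
force: [-2.2, 0.1, 7.9]
gripper_width: 61.5
```

```bash
python3 -m handwheel '0 0 0 -0.001 0 0 0.07; 0 0 0 -0.001 0 0 0.091;0 0 0 -0.001 0 0 0.091;0 0 0 -0.001 0 0 0.091;0 0 0 -0.01 0 0 0.091;0 0 0 -0.022 0 0 0.091;0 0 0 -0.022 0 0 0.091'
python3 - <<'E'
from h import *
s=env.grab_frame("side")[:,:,::-1]
cv2.imwrite("pics/f.png",cv2.resize(s[130:200,220:300],(560,490),interpolation=2))
E
```

```text
time_s: 8.03
ee_pos: [468.5, 157.5, 67.5]
ee_rot: [108.1, 89.8, 18.4]
force: [0.7, -0.7, 0.9]
gripper_width: 91.1
```

View pics/f.png

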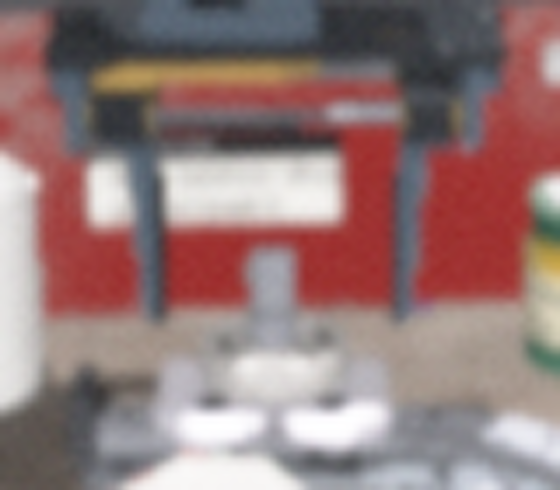

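```bash
cat > path.py <<'E'
from h import *
import sys
X0,Y0,YAW=514.5,154.5,0.4
def c(s):
    r=95;L=r*np.pi/2
    if s<0: return np.array([s,0.])
    if s<L: return np.array([r*np.sin(s/r),-r+r*np.cos(s/r)])
    return np.array([r,-r-(s-L)])
A=np.radians(YAW);Q=np.array([[np.cos(A),-np.sin(A)],[np.sin(A),np.cos(A)]])
def pose(s):
    a,b=c(s+25),c(s-25);d=b-a;return Q@((a+b)/2)+[X0,Y0],np.degrees(np.arctan2(-d[1],-d[0]))+YAW
st=env.state();Rm=R.from_euler('xyz',st['ee_rot'],degrees=True).as_matrix();p=st['ee_pos']
yaw=np.degrees(np.arctan2(Rm[1,1],Rm[0,1]))
ss=np.arange(-80,260,.5);P=np.array([pose(s)[0] for s in ss]);sn=ss[np.argmin(np.linalg.norm(P-p[:2],axis=1))]
Y=np.radians(yaw);ty=np.array([np.cos(Y),np.sin(Y)]);tz=np.array([np.sin(Y),-np.cos(Y)])
print("s now",sn,"off",(p[:2]-pose(sn)[0]).round(1),"yaw err",round(yaw-pose(sn)[1],1),"z",p[2].round(1),"F",st['force'].round(1),"track",(Q.T@(p[:2]-[X0,Y0])).round(1))
if len(sys.argv)>1:
    step=float(sys.argv[1])
    for i in range(1,int(sys.argv[2])+1):
        q,w=pose(sn+step*i);d=(q-p[:2])/1000
        print(f"{yaw-w:.1f} 0 0 {(p[2]-68)/1000:.4f} {d@ty:.4f} {d@tz:.4f} 0.024;",end=" ")
    print()
E
python3 -m handwheel '0 0 0 0 0 0 0.06; 0 0 0 0 0 0 0.04;0 0 0 0 0 0 0.024;0 0 0 0 0 0 0.024;0 0 0 0 0 0.0015 0.024;0 0 0 0 0 0.0015 0.024;0 0 0 0 0 0.0015 0.024;0 0 0 0 0 0.0015 0.024' 20
python3 path.py 3 9
```

```text
time_s: 8.75
ee_pos: [466.9, 155.4, 65.4]
ee_rot: [-120.8, 90.0, 149.4]
force: [0.1, 0.4, -0.3]
gripper_width: 41.0
s now -47.5 off [-0.1  1.3] yaw err -0.1 z 65.4 F [ 0.1  0.4 -0.3] track [-47.6   1.3]
-0.1 0 0 -0.0026 0.0031 0.0013 0.024; -0.1 0 0 -0.0026 0.0061 0.0013 0.024; -0.1 0 0 -0.0026 0.0091 0.0012 0.024; -0.1 0 0 -0.0026 0.0121 0.0012 0.024; -0.1 0 0 -0.0026 0.0151 0.0012 0.024; -0.1 0 0 -0.0026 0.0181 0.0012 0.024; -0.1 0 0 -0.0026 0.0211 0.0012 0.024; -0.1 0 0 -0.0026 0.0241 0.0012 0.024; -0.0 0 0 -0.0026 0.0271 0.0013 0.024;
```

```bash
python3 -m handwheel '0 0 0 -0.002 0 0.001 0.024;0 0 0 -0.002 0 0.001 0.024;0 0 0 -0.002 0 0.001 0.024;0 0 0 -0.002 0 0.001 0.024;0 0 0 -0.002 0 0.001 0.024;0 0 0 -0.002 0 0.001 0.024;0 0 0 -0.002 0 0.001 0.024;0 0 0 -0.002 0 0.001 0.024' 20
python3 path.py 3 9
```

```text
time_s: 9.42
ee_pos: [466.9, 154.5, 67.4]
ee_rot: [-113.9, 90.0, 156.4]
force: [0.8, -0.2, 0.1]
gripper_width: 24.4
s now -47.5 off [-0.1  0.3] yaw err -0.1 z 67.4 F [ 0.8 -0.2  0.1] track [-47.6   0.3]
-0.1 0 0 -0.0006 0.0031 0.0003 0.024; -0.1 0 0 -0.0006 0.0061 0.0003 0.024; -0.1 0 0 -0.0006 0.0091 0.0003 0.024; -0.1 0 0 -0.0006 0.0121 0.0003 0.024; -0.1 0 0 -0.0006 0.0151 0.0003 0.024; -0.1 0 0 -0.0006 0.0181 0.0003 0.024; -0.1 0 0 -0.0006 0.0211 0.0003 0.024; -0.1 0 0 -0.0006 0.0241 0.0003 0.024; -0.0 0 0 -0.0006 0.0271 0.0003 0.024;
```

Post is loosely enclosed. Pushing along the loading leg.

```bash
python3 -m handwheel '0 0 0 0 0.002 0 0.024;0 0 0 0 0.0045 0 0.024;0 0 0 0 0.007 0 0.024;0 0 0 0 0.0095 0 0.024;0 0 0 0 0.012 0 0.024;0 0 0 0 0.0145 0 0.024;0 0 0 0 0.017 0 0.024;0 0 0 0 0.0195 0 0.024;0 0 0 0 0.022 0 0.024'
python3 path.py 2.5 9
```

```text
time_s: 10.17
ee_pos: [489.1, 154.6, 67.3]
ee_rot: [-91.2, 90.0, 179.1]
force: [-2.9, -0.9, 1.6]
gripper_width: 23.8
s now -25.5 off [0.1 0.2] yaw err -0.1 z 67.3 F [-2.9 -0.9  1.6] track [-25.4   0.2]
-0.1 0 0 -0.0007 0.0024 0.0002 0.024; -0.0 0 0 -0.0007 0.0049 0.0003 0.024; 0.2 0 0 -0.0007 0.0074 0.0003 0.024; 0.4 0 0 -0.0007 0.0099 0.0004 0.024; 0.7 0 0 -0.0007 0.0124 0.0006 0.024; 1.1 0 0 -0.0007 0.0149 0.0007 0.024; 1.6 0 0 -0.0007 0.0173 0.0009 0.024; 2.1 0 0 -0.0007 0.0198 0.0012 0.024; 2.8 0 0 -0.0007 0.0223 0.0014 0.024;
```

```bash
python3 -m handwheel '0 0 0 0 0.002 0.0002 0.024; 0 0 0 0 0.004 0.0003 0.024; 0.2 0 0 0 0.006 0.0003 0.024; 0.4 0 0 0 0.008 0.0004 0.024; 0.6 0 0 0 0.010 0.0005 0.024; 0.8 0 0 0 0.012 0.0006 0.024; 1.1 0 0 0 0.014 0.0007 0.024; 1.4 0 0 0 0.016 0.0008 0.024; 1.9 0 0 0 0.018 0.001 0.024'
python3 path.py 2 10
```

```text
time_s: 10.92
ee_pos: [507.0, 153.7, 67.4]
ee_rot: [-112.6, 90.0, 155.7]
force: [-3.3, 0.3, 0.6]
gripper_width: 23.9
s now -7.5 off [0.1 0. ] yaw err -0.2 z 67.4 F [-3.3  0.3  0.6] track [-7.5 -0.8]
0.2 0 0 -0.0006 0.0019 0.0002 0.024; 0.7 0 0 -0.0006 0.0039 0.0003 0.024; 1.2 0 0 -0.0006 0.0059 0.0005 0.024; 1.8 0 0 -0.0006 0.0078 0.0006 0.024; 2.5 0 0 -0.0006 0.0098 0.0009 0.024; 3.2 0 0 -0.0006 0.0118 0.0011 0.024; 3.9 0 0 -0.0006 0.0137 0.0013 0.024; 4.7 0 0 -0.0006 0.0157 0.0016 0.024; 5.5 0 0 -0.0006 0.0176 0.0019 0.024; 6.4 0 0 -0.0006 0.0196 0.0022 0.024;
```

```bash
python3 -m handwheel '0.2 0 0 0 0.0019 0.0002 0.024; 0.7 0 0 0 0.0039 0.0003 0.024; 1.2 0 0 0 0.0059 0.0005 0.024; 1.8 0 0 0 0.0078 0.0006 0.024; 2.5 0 0 0 0.0098 0.0009 0.024; 3.2 0 0 0 0.0118 0.0011 0.024; 3.9 0 0 0 0.0137 0.0013 0.024; 4.7 0 0 0 0.0157 0.0016 0.024; 5.5 0 0 0 0.0176 0.0019 0.024; 6.4 0 0 0 0.0196 0.0022 0.024'
python3 path.py 2 12
```

```text
time_s: 11.75
ee_pos: [526.7, 150.9, 67.4]
ee_rot: [-163.1, 90.0, 98.7]
force: [-4.4, 0.9, -0.8]
gripper_width: 24.2
s now 12.5 off [ 0.1 -0. ] yaw err -0.1 z 67.4 F [-4.4  0.9 -0.8] track [12.1 -3.7]
0.9 0 0 -0.0006 0.0018 0.0001 0.024; 1.9 0 0 -0.0006 0.0038 0.0002 0.024; 2.9 0 0 -0.0006 0.0057 0.0004 0.024; 4.0 0 0 -0.0006 0.0077 0.0005 0.024; 5.1 0 0 -0.0006 0.0096 0.0007 0.024; 6.3 0 0 -0.0006 0.0115 0.0009 0.024; 7.5 0 0 -0.0006 0.0134 0.0012 0.024; 8.7 0 0 -0.0006 0.0154 0.0014 0.024; 9.9 0 0 -0.0006 0.0173 0.0018 0.024; 11.1 0 0 -0.0006 0.0192 0.0021 0.024; 12.3 0 0 -0.0006 0.0210 0.0025 0.024; 13.5 0 0 -0.0006 0.0229 0.0029 0.024;
```

```bash
python3 -m handwheel '0.9 0 0 0 0.0018 0.0001 0.024; 1.9 0 0 0 0.0038 0.0002 0.024; 2.9 0 0 0 0.0057 0.0004 0.024; 4.0 0 0 0 0.0077 0.0005 0.024; 5.1 0 0 0 0.0096 0.0007 0.024; 6.3 0 0 0 0.0115 0.0009 0.024; 7.5 0 0 0 0.0134 0.0012 0.024; 8.7 0 0 0 0.0154 0.0014 0.024; 9.9 0 0 0 0.0173 0.0018 0.024; 11.1 0 0 0 0.0192 0.0021 0.024; 12.3 0 0 0 0.0210 0.0025 0.024; 13.5 0 0 0 0.0229 0.0029 0.024'
python3 path.py 2 12
```

```text
time_s: 12.75
ee_pos: [548.9, 144.8, 67.4]
ee_rot: [-174.8, 90.0, 73.5]
force: [-2.9, 1.0, -0.6]
gripper_width: 24.2
s now 36.5 off [-0.  0.] yaw err -0.1 z 67.4 F [-2.9  1.  -0.6] track [34.4 -9.9]
1.2 0 0 -0.0006 0.0020 0.0000 0.024; 2.4 0 0 -0.0006 0.0039 0.0001 0.024; 3.6 0 0 -0.0006 0.0058 0.0002 0.024; 4.8 0 0 -0.0006 0.0077 0.0003 0.024; 6.0 0 0 -0.0006 0.0097 0.0005 0.024; 7.2 0 0 -0.0006 0.0116 0.0007 0.024; 8.4 0 0 -0.0006 0.0135 0.0010 0.024; 9.6 0 0 -0.0006 0.0154 0.0013 0.024; 10.8 0 0 -0.0006 0.0173 0.0016 0.024; 12.0 0 0 -0.0006 0.0192 0.0020 0.024; 13.2 0 0 -0.0006 0.0211 0.0025 0.024; 14.4 0 0 -0.0006 0.0230 0.0029 0.024;
```

```bash
python3 -m handwheel '1.2 0 0 0 0.0020 0.0000 0.024; 2.4 0 0 0 0.0039 0.0001 0.024; 3.6 0 0 0 0.0058 0.0002 0.024; 4.8 0 0 0 0.0077 0.0003 0.024; 6.0 0 0 0 0.0097 0.0005 0.024; 7.2 0 0 0 0.0116 0.0007 0.024; 8.4 0 0 0 0.0135 0.0010 0.024; 9.6 0 0 0 0.0154 0.0013 0.024; 10.8 0 0 0 0.0173 0.0016 0.024; 12.0 0 0 0 0.0192 0.0020 0.024; 13.2 0 0 0 0.0211 0.0025 0.024; 14.4 0 0 0 0.0230 0.0029 0.024'
python3 path.py 2 12
```

```text
time_s: 13.75
ee_pos: [569.3, 133.6, 67.4]
ee_rot: [-178.7, 90.0, 55.2]
force: [-3.1, 1.3, -0.7]
gripper_width: 23.5
s now 60.5 off [ 0.1 -0.1] yaw err 0.0 z 67.4 F [-3.1  1.3 -0.7] track [ 54.6 -21.3]
1.2 0 0 -0.0006 0.0018 0.0000 0.024; 2.4 0 0 -0.0006 0.0038 0.0001 0.024; 3.6 0 0 -0.0006 0.0057 0.0002 0.024; 4.9 0 0 -0.0006 0.0076 0.0003 0.024; 6.1 0 0 -0.0006 0.0096 0.0005 0.024; 7.3 0 0 -0.0006 0.0115 0.0007 0.024; 8.5 0 0 -0.0006 0.0134 0.0010 0.024; 9.7 0 0 -0.0006 0.0153 0.0013 0.024; 10.9 0 0 -0.0006 0.0172 0.0016 0.024; 12.1 0 0 -0.0006 0.0191 0.0020 0.024; 13.3 0 0 -0.0006 0.0210 0.0025 0.024; 14.5 0 0 -0.0006 0.0228 0.0029 0.024;
```

```bash
python3 -m handwheel '1.2 0 0 0 0.0020 0.0000 0.024; 2.4 0 0 0 0.0039 0.0001 0.024; 3.6 0 0 0 0.0058 0.0002 0.024; 4.8 0 0 0 0.0077 0.0003 0.024; 6.0 0 0 0 0.0097 0.0005 0.024; 7.2 0 0 0 0.0116 0.0007 0.024; 8.4 0 0 0 0.0135 0.0010 0.024; 9.6 0 0 0 0.0154 0.0013 0.024; 10.8 0 0 0 0.0173 0.0016 0.024; 12.0 0 0 0 0.0192 0.0020 0.024; 13.2 0 0 0 0.0211 0.0025 0.024; 14.4 0 0 0 0.0230 0.0029 0.024'
python3 path.py 2 12
```

```text
time_s: 14.75
ee_pos: [586.1, 117.7, 67.5]
ee_rot: [-145.1, 90.0, 74.4]
force: [-2.9, 2.6, 0.3]
gripper_width: 24.0
s now 84.5 off [ 0.1 -0. ] yaw err 0.1 z 67.5 F [-2.9  2.6  0.3] track [ 71.4 -37.3]
1.3 0 0 -0.0005 0.0018 0.0001 0.024; 2.5 0 0 -0.0005 0.0038 0.0002 0.024; 3.7 0 0 -0.0005 0.0057 0.0003 0.024; 4.9 0 0 -0.0005 0.0076 0.0004 0.024; 6.1 0 0 -0.0005 0.0095 0.0006 0.024; 7.3 0 0 -0.0005 0.0115 0.0008 0.024; 8.5 0 0 -0.0005 0.0134 0.0011 0.024; 9.7 0 0 -0.0005 0.0153 0.0014 0.024; 11.0 0 0 -0.0005 0.0172 0.0017 0.024; 12.2 0 0 -0.0005 0.0191 0.0021 0.024; 13.4 0 0 -0.0005 0.0210 0.0026 0.024; 14.6 0 0 -0.0005 0.0228 0.0030 0.024;
```

```bash
python3 -m handwheel '1.2 0 0 0 0.0020 0.0001 0.024; 2.4 0 0 0 0.0039 0.0002 0.024; 3.6 0 0 0 0.0058 0.0003 0.024; 4.8 0 0 0 0.0077 0.0004 0.024; 6.0 0 0 0 0.0097 0.0006 0.024; 7.2 0 0 0 0.0116 0.0008 0.024; 8.4 0 0 0 0.0135 0.0011 0.024; 9.6 0 0 0 0.0154 0.0014 0.024; 10.8 0 0 0 0.0173 0.0017 0.024; 12.0 0 0 0 0.0192 0.0021 0.024; 13.2 0 0 0 0.0211 0.0026 0.024; 14.4 0 0 0 0.0230 0.0030 0.024'
python3 path.py 2 12
```

```text
time_s: 15.75
ee_pos: [598.5, 98.1, 67.5]
ee_rot: [-166.7, 90.0, 38.4]
force: [-2.9, 3.5, 0.3]
gripper_width: 24.2
s now 108.5 off [ 0.2 -0.1] yaw err 0.2 z 67.5 F [-2.9  3.5  0.3] track [ 83.6 -57. ]
1.4 0 0 -0.0005 0.0018 0.0002 0.024; 2.6 0 0 -0.0005 0.0037 0.0002 0.024; 3.8 0 0 -0.0005 0.0056 0.0004 0.024; 5.0 0 0 -0.0005 0.0075 0.0005 0.024; 6.2 0 0 -0.0005 0.0095 0.0007 0.024; 7.4 0 0 -0.0005 0.0114 0.0009 0.024; 8.6 0 0 -0.0005 0.0133 0.0012 0.024; 9.8 0 0 -0.0005 0.0152 0.0015 0.024; 11.0 0 0 -0.0005 0.0171 0.0018 0.024; 12.1 0 0 -0.0005 0.0190 0.0022 0.024; 13.2 0 0 -0.0005 0.0209 0.0026 0.024; 14.2 0 0 -0.0005 0.0228 0.0030 0.024;
```

```bash
python3 -m handwheel '1.4 0 0 0 0.0018 0.0002 0.024; 2.6 0 0 0 0.0037 0.0002 0.024; 3.8 0 0 0 0.0056 0.0004 0.024; 5.0 0 0 0 0.0075 0.0005 0.024; 6.2 0 0 0 0.0095 0.0007 0.024; 7.4 0 0 0 0.0114 0.0009 0.024; 8.6 0 0 0 0.0133 0.0012 0.024; 9.8 0 0 0 0.0152 0.0015 0.024'
python3 path.py 1.5 12
```

```text
time_s: 16.42
ee_pos: [603.7, 83.8, 67.5]
ee_rot: [-147.8, 90.0, 47.6]
force: [-2.2, 5.1, 1.9]
gripper_width: 23.9
s now 124.5 off [0.1 0.1] yaw err 0.0 z 67.5 F [-2.2  5.1  1.9] track [ 88.7 -71.3]
0.9 0 0 -0.0005 0.0015 0.0001 0.024; 1.8 0 0 -0.0005 0.0030 0.0001 0.024; 2.6 0 0 -0.0005 0.0044 0.0001 0.024; 3.4 0 0 -0.0005 0.0059 0.0002 0.024; 4.2 0 0 -0.0005 0.0073 0.0002 0.024; 4.9 0 0 -0.0005 0.0088 0.0003 0.024; 5.7 0 0 -0.0005 0.0103 0.0004 0.024; 6.4 0 0 -0.0005 0.0117 0.0004 0.024; 7.0 0 0 -0.0005 0.0132 0.0005 0.024; 7.7 0 0 -0.0005 0.0147 0.0006 0.024; 8.3 0 0 -0.0005 0.0162 0.0008 0.024; 8.9 0 0 -0.0005 0.0176 0.0009 0.024;
```

```bash
python3 -m handwheel '0.9 0 0 0 0.0015 0.0001 0.024; 1.8 0 0 0 0.0030 0.0001 0.024; 2.6 0 0 0 0.0044 0.0001 0.024; 3.4 0 0 0 0.0059 0.0002 0.024; 4.2 0 0 0 0.0073 0.0002 0.024; 4.9 0 0 0 0.0088 0.0003 0.024; 5.7 0 0 0 0.0103 0.0004 0.024; 6.4 0 0 0 0.0117 0.0004 0.024; 7.0 0 0 0 0.0132 0.0005 0.024; 7.7 0 0 0 0.0147 0.0006 0.024; 8.3 0 0 0 0.0162 0.0008 0.024; 8.9 0 0 0 0.0176 0.0009 0.024'
python3 path.py 1.5 12
```

```text
time_s: 17.42
ee_pos: [607.4, 66.5, 67.5]
ee_rot: [-148.3, 90.0, 38.2]
force: [-0.9, 4.1, 0.9]
gripper_width: 23.8
s now 142.5 off [-0.1 -0.1] yaw err 0.0 z 67.5 F [-0.9  4.1  0.9] track [ 92.3 -88.7]
0.6 0 0 -0.0005 0.0014 -0.0002 0.024; 1.1 0 0 -0.0005 0.0029 -0.0003 0.024; 1.6 0 0 -0.0005 0.0043 -0.0003 0.024; 2.1 0 0 -0.0005 0.0058 -0.0004 0.024; 2.6 0 0 -0.0005 0.0073 -0.0004 0.024; 3.0 0 0 -0.0005 0.0088 -0.0005 0.024; 3.4 0 0 -0.0005 0.0103 -0.0005 0.024; 3.8 0 0 -0.0005 0.0118 -0.0005 0.024; 4.1 0 0 -0.0005 0.0133 -0.0005 0.024; 4.4 0 0 -0.0005 0.0148 -0.0004 0.024; 4.7 0 0 -0.0005 0.0163 -0.0004 0.024; 5.0 0 0 -0.0005 0.0178 -0.0004 0.024;
```

```bash
python3 -m handwheel '0.6 0 0 0 0.0014 -0.0001 0.024; 1.1 0 0 0 0.0029 -0.0002 0.024; 1.6 0 0 0 0.0043 -0.0003 0.024; 2.1 0 0 0 0.0058 -0.0003 0.024; 2.6 0 0 0 0.0073 -0.0003 0.024; 3.0 0 0 0 0.0088 -0.0004 0.024; 3.4 0 0 0 0.0103 -0.0004 0.024; 3.8 0 0 0 0.0118 -0.0004 0.024; 4.1 0 0 0 0.0133 -0.0004 0.024; 4.4 0 0 0 0.0148 -0.0004 0.024; 4.7 0 0 0 0.0163 -0.0004 0.024; 5.0 0 0 0 0.0178 -0.0004 0.024'
python3 path.py 1.5 12
```

```text
time_s: 18.42
ee_pos: [609.8, 48.8, 67.5]
ee_rot: [-152.0, 90.0, 29.6]
force: [-1.8, 2.9, -0.1]
gripper_width: 23.7
s now 160.5 off [ 0.1 -0. ] yaw err -0.0 z 67.5 F [-1.8  2.9 -0.1] track [  94.6 -106.3]
0.2 0 0 -0.0005 0.0015 -0.0000 0.024; 0.4 0 0 -0.0005 0.0030 -0.0001 0.024; 0.6 0 0 -0.0005 0.0045 -0.0001 0.024; 0.8 0 0 -0.0005 0.0060 -0.0002 0.024; 0.9 0 0 -0.0005 0.0075 -0.0002 0.024; 1.0 0 0 -0.0005 0.0090 -0.0002 0.024; 1.1 0 0 -0.0005 0.0105 -0.0002 0.024; 1.1 0 0 -0.0005 0.0120 -0.0002 0.024; 1.1 0 0 -0.0005 0.0135 -0.0002 0.024; 1.1 0 0 -0.0005 0.0150 -0.0001 0.024; 1.1 0 0 -0.0005 0.0165 -0.0001 0.024; 1.1 0 0 -0.0005 0.0180 -0.0001 0.024;
```

```bash
python3 -m handwheel '0.2 0 0 0 0.0015 0 0.024; 0.4 0 0 0 0.0030 0 0.024; 0.6 0 0 0 0.0045 0 0.024; 0.8 0 0 0 0.006 0 0.024; 0.9 0 0 0 0.0075 0 0.024; 1.0 0 0 0 0.009 0 0.024; 1.1 0 0 0 0.0105 0 0.024; 1.1 0 0 0 0.012 0 0.024'
python3 -m handwheel '0 0 0 0 0.001 0 0.024; 0 0 0 0 0.002 0 0.024; 0 0 0 0 0.003 0 0.024; 0 0 0 0 0.004 0 0.024;0 0 0 0 0.005 0 0.024;0 0 0 0 0.006 0 0.024;0 0 0 0 0.007 0 0.024;0 0 0 0 0.008 0 0.024'
python3 path.py
```

```text
time_s: 19.08
ee_pos: [610.3, 36.8, 67.4]
ee_rot: [174.4, 90.0, -5.2]
force: [0.0, 2.9, -0.3]
gripper_width: 24.2
time_s: 19.75
ee_pos: [610.8, 29.9, 67.9]
ee_rot: [-133.1, 89.9, 47.4]
force: [-0.1, 6.9, 1.1]
gripper_width: 23.9
s now 179.5 off [0.4 0. ] yaw err 0.0 z 67.9 F [-0.1  6.9  1.1] track [  95.4 -125.2]
```

```bash
for i in 1 2; do python3 -m handwheel '0 0 0 0 0.001 0 0.024; 0 0 0 0 0.002 0 0.024; 0 0 0 0 0.003 0 0.024; 0 0 0 0 0.004 0 0.024;0 0 0 0 0.005 0 0.024'; done
python3 path.py
```

```text
time_s: 20.17
ee_pos: [610.7, 25.5, 68.1]
ee_rot: [-117.2, 89.8, 63.2]
force: [-0.3, 7.7, 3.1]
gripper_width: 24.4
time_s: 20.58
ee_pos: [610.6, 20.6, 68.2]
ee_rot: [-111.5, 89.8, 68.9]
force: [-1.4, 8.3, 3.5]
gripper_width: 24.0
s now 189.0 off [0.2 0.2] yaw err 0.0 z 68.2 F [-1.4  8.3  3.5] track [  95.2 -134.5]
```

```bash
for i in 1 2; do python3 -m handwheel '0 0 0 0 0.001 0 0.024; 0 0 0 0 0.002 0 0.024; 0 0 0 0 0.003 0 0.024; 0 0 0 0 0.004 0 0.024;0 0 0 0 0.005 0 0.024'; done
python3 path.py
```

```text
time_s: 21.0
ee_pos: [610.6, 15.5, 68.1]
ee_rot: [-113.2, 89.8, 67.3]
force: [-0.3, 7.6, 1.6]
gripper_width: 24.0
time_s: 21.42
ee_pos: [610.4, 9.7, 67.7]
ee_rot: [-106.1, 89.9, 74.3]
force: [0.3, 5.2, 0.7]
gripper_width: 23.9
s now 199.5 off [-0.1 -0.2] yaw err 0.0 z 67.7 F [0.3 5.2 0.7] track [  94.9 -145.5]
```

```bash
for i in 1 2 3; do python3 -m handwheel '0 0 0 0 0.001 0 0.024; 0 0 0 0 0.002 0 0.024; 0 0 0 0 0.003 0 0.024; 0 0 0 0 0.004 0 0.024' | grep -E 'pos|force'; done
python3 path.py
```

```text
ee_pos: [610.4, 5.7, 67.7]
force: [-0.9, 5.9, 1.2]
ee_pos: [610.5, 1.7, 67.7]
force: [0.6, 5.9, 0.6]
ee_pos: [610.5, -2.3, 67.6]
force: [0.5, 5.5, 0.6]
s now 211.5 off [-0.1 -0.2] yaw err 0.0 z 67.6 F [0.5 5.5 0.6] track [  94.9 -157.5]
```

```bash
for i in 1 2 3; do python3 -m handwheel '0 0 0 0 0.0007 0 0.024; 0 0 0 0 0.0014 0 0.024; 0 0 0 0 0.002 0 0.024' | grep -E 'pos|force'; done
python3 path.py
```

```text
ee_pos: [610.5, -4.4, 67.7]
force: [0.4, 5.7, 0.4]
ee_pos: [610.4, -7.0, 67.4]
force: [0.2, 4.4, 1.1]
ee_pos: [610.4, -9.6, 67.4]
force: [-1.2, 2.6, 0.1]
s now 219.0 off [-0.3 -0. ] yaw err 0.1 z 67.4 F [-1.2  2.6  0.1] track [  94.7 -164.8]
```

```bash
for i in 1 2; do python3 -m handwheel '0 0 0 0 0.0007 0 0.024; 0 0 0 0 0.0014 0 0.024' | grep -E 'pos|force'; done
python3 - <<'E'
from h import *
s=env.grab_frame("side")[:,:,::-1]; cv2.imwrite("pics/side2.png",s)
cv2.imwrite("pics/g.png",cv2.resize(s[150:250,250:350],(600,600),interpolation=2))
E
```

```text
ee_pos: [610.4, -10.8, 67.4]
force: [-0.1, 1.4, 0.6]
ee_pos: [610.5, -11.9, 67.5]
force: [-0.8, 3.3, 0.0]
```

View pics/g.png

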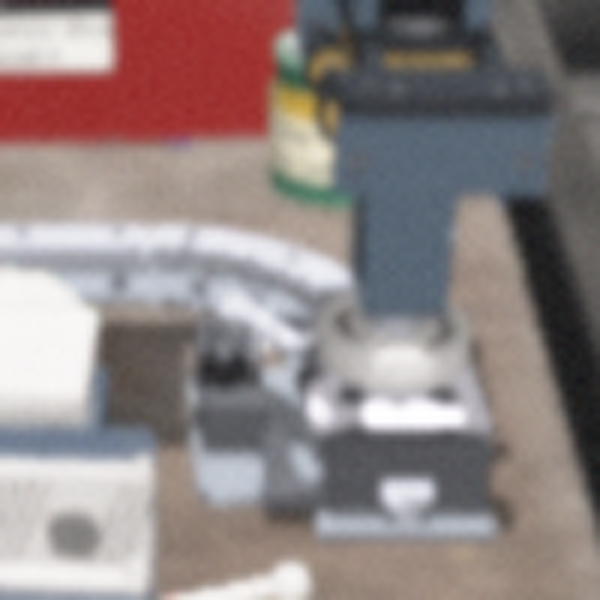

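```bash
for i in 1 2 3; do python3 -m handwheel '0 0 0 0 0.0005 0 0.024; 0 0 0 0 0.001 0 0.024; 0 0 0 0 0.001 0 0.024' | grep -E 'pos|force'; done
```

```text
ee_pos: [610.4, -12.1, 67.5]
force: [-0.3, 4.7, 1.0]
ee_pos: [610.4, -12.6, 67.6]
force: [-0.3, 6.2, 1.3]
ee_pos: [610.5, -13.3, 67.7]
force: [-0.2, 6.8, 1.8]
```

```bash
python3 -m handwheel '0 0 0 0 -0.001 0 0.024; 0 0 0 0 -0.002 0 0.024; 0 0 0 0 -0.003 0 0.03; 0 0 0 0 -0.003 0 0.05;0 0 0 0 -0.003 0 0.05;0 0 0 0 -0.003 0 0.05;0 0 0 0 -0.003 0 0.05;0 0 0 0 -0.003 0 0.05'
python3 -m handwheel '0 0 0 -0.02 0 0 0.05;0 0 0 -0.06 0 0 0.05;0 0 0 -0.10 0 0 0.05;0 0 0 -0.14 0 0 0.05;0 0 0 -0.14 0.04 0 0.05;0 0 0 -0.14 0.08 0 0.05;0 0 0 -0.14 0.12 0 0.05;0 0 0 -0.14 0.16 0 0.05;0 0 0 -0.14 0.20 0 0.05;0 0 0 -0.14 0.24 0 0.05;0 0 0 -0.14 0.28 0 0.05;0 0 0 -0.14 0.30 0 0.05'
python3 - <<'E'
from h import *
s=env.grab_frame("side")[:,:,::-1];t=env.grab_frame("top")[:,:,::-1]; cv2.imwrite("pics/top3.png",t);cv2.imwrite("pics/side3.png",s)
cv2.imwrite("pics/i.png",np.hstack([cv2.resize(t[130:190,225:290],(455,420),interpolation=2),cv2.resize(s[180:245,275:335],(388,420),interpolation=2)])[:,:800])
E
```

```text
time_s: 24.97
ee_pos: [610.5, -12.1, 67.4]
ee_rot: [86.3, 90.0, -93.3]
force: [-0.3, -0.4, 0.5]
gripper_width: 49.7
time_s: 25.97
ee_pos: [612.1, -316.8, 207.0]
ee_rot: [84.2, 89.9, -95.6]
force: [0.6, 0.5, -0.5]
gripper_width: 49.9
```

View pics/i.png

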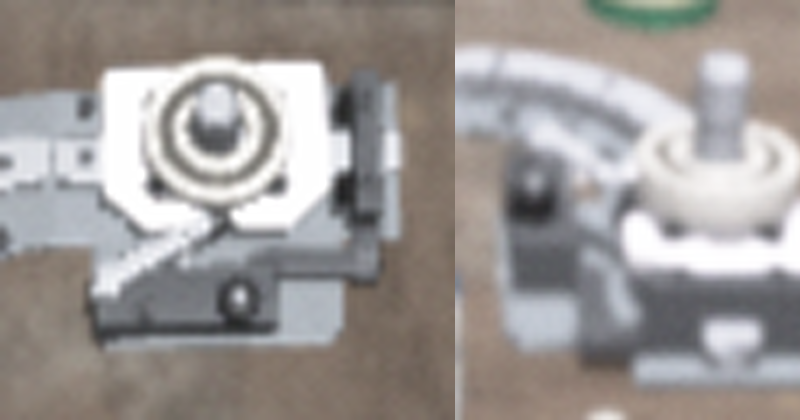

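```bash
python3 - <<'E'
from h import *
a=cv2.imread("pics/top0.png");b=cv2.imread("pics/top3.png")
f=lambda i:cv2.resize(i[150:182,235:268],(396,384),interpolation=2)
cv2.imwrite("pics/j.png",np.hstack([f(a),f(b)]))
for x in(569,573,580,583): print(x,(proj("top",[x,-10,32])-[235,150]+.5)*12-.5)
E
```

```text
569 [252.11971508 176.56527655]
573 [251.78877204 160.81525399]
580 [251.21044688 133.29198449]
583 [250.96291414 121.51156983]
```

View pics/j.png

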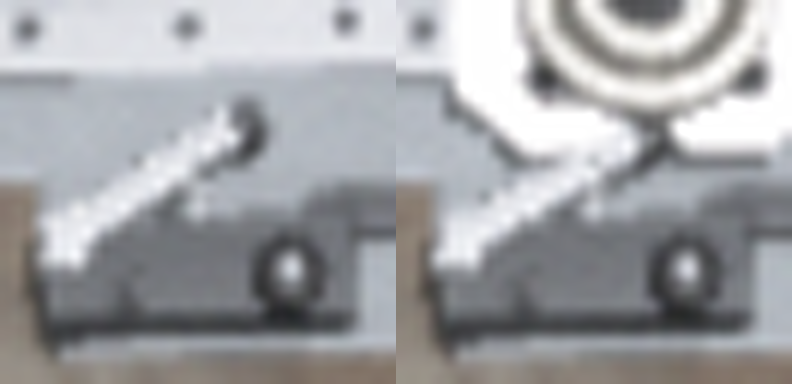

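```bash
python3 - <<'E'
from h import *
for n in("top0","top3"):
    g=cv2.cvtColor(cv2.imread(f"pics/{n}.png"),6);c=cv2.resize(g[150:182,235:268],None,fx=12,fy=12,interpolation=2).astype(float)
    # lower arm edge, strongest bright->dark gradient along columns 80..200
    P=[]
    for u in range(85,195,3):
        lo=int(260-(u-62)*.55)-45;d=np.diff(cv2.GaussianBlur(c,(9,9),0)[max(lo,60):lo+75,u]);i=np.argmin(d);P.append((u,max(lo,60)+i))
    P=np.array(P);k=np.polyfit(*P.T,1);r=P[:,1]-np.polyval(k,P[:,0]);m=abs(r)<8;k=np.polyfit(*P[m].T,1);print(n,"lower edge",np.degrees(np.arctan(k[0])),m.sum(),len(m))
    # roller darkest blob near the tip
    w=np.clip(110-c[95:175,215:290],0,None);yy,xx=np.mgrid[95:175,215:290];print("dark",(w*xx).sum()/w.sum(),(w*yy).sum()/w.sum())
E
```

```text
top0 lower edge -32.14792073269091 28 37
dark 251.48314680280123 141.5899600759212
top3 lower edge -31.151824399997594 37 37
dark 259.12040113202903 150.47477543989172
```

```bash
python3 -m handwheel '0 0 0 0 0 0 0.05;0 0 0 0 0 0 0.05;0 0 0 0 0 0 0.05'; python3 - <<'E'
from h import *
a=cv2.imread("pics/top0.png");b=env.grab_frame("top")[:,:,::-1];c=cv2.imread("pics/top3.png")
for n,(u,v) in dict(tin=(160,150),mug=(170,250),gauge=(328,150)).items():
    s=np.s_[v-18:v+18,u-18:u+18];print(n,cv2.absdiff(a[s],b[s].copy()).mean())
s=np.s_[135:185,230:285];print("carrier drift",cv2.absdiff(c[s],b[s].copy()).mean())
env.job_done()
E
```

```text
time_s: 26.32
ee_pos: [613.0, -310.3, 207.6]
ee_rot: [-87.9, 90.0, 92.7]
force: [0.1, -0.5, 0.4]
gripper_width: 50.2
tin 2.0349794238683128
mug 1.9681069958847737
gauge 40.4238683127572
carrier drift 1.4506666666666668
the job is handed in; nothing more can be done
```

The bearing is on the carrier's post, and the carrier is pushed round the bend into the catch. I handed the job in at about 26 s of the 72 s allowed. No verdict was reported.

I lowered the bearing over the post and saw it lying flat on the shoulder. I then pushed by the loosely enclosed post, turning the jaws with the rail. The tool force was about 3–5.5 N on the straight and in the bend, and up to 8.3 N at the catch. The highest after the bearing was released was 8.3 N. It fell to 1.4 N as the roller entered the notch, then rose to 6.8 N, so the carrier may have gone up to about 2 mm past the seat. I read the force only at the end of each move, so brief peaks between readings would not show.

What the last checks showed:
- **Catch:** the roller is in the notch. My estimates of its angle disagree: 0.05 rad from the roller's position, 0.09 rad from reading the picture, and 0.02 rad from a noisy fit to the arm's edge. The first two fit the 0.03–0.12 range; the third falls below it.
- **Bearing and carrier:** the bearing is flat on the post. The carrier did not move between the last two pictures.
- **Robot:** it is clear of everything, with forces at zero within noise.
- **Other things:** the grease tin and the mug show no change.
- **Pressure gauge (not confirmed):** this check failed, because the picture there differs strongly from the first one. The likely reason is that the arm covers it in that view. The fingers stayed about 207 mm above the bench over that area, and the gauge is 29 mm high.

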